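# Open the stocked push-latch cabinet

## Task

One of the two little cabinets is in stock: the one whose slide tag on top is pulled out towards its front. Press that cabinet's door in near its free edge so that the catch lets go and it springs ajar, then swing it wide open, about square to the cabinet, and leave it standing so. Keep the other cabinet's door shut, leave both tags as they are, and do not disturb the glue bottle, the cup or the tape.

Things in the scene. Friction and masses are not known exactly. Their poses are not given: they have to be found in the camera images.
- cabinet_a: Low wooden cabinet fixed to the bench, 170 deep (x), 210 wide (y), 130 high; origin at the centre of its underside, its front faces its own -x. The two cabinets are alike but for the tag; either may be the left one. Side walls 10 thick. Upright plywood door between them, flush with their front edges, no handle. The top board starts 12 behind the shut door; below 80 above the bench are jars and catch.
- door_a (a joint): Door angle, rad: 0 shut, -0.06 pressed right in, 1.75 full open; vertical hinge at the cabinet's +y side, swings out to -x. The shut door is caught and cannot be pulled. Pressing it past -0.04 (6 mm and about 5 N at 40 mm from the free edge) frees the catch for good; as the presser draws back a spring swings the door in about 1 s to some 0.5. From there it turns easily and stays where left.
- door_a_hinge (a point): Point on the door's hinge axis at the height of its top edge (128 above the bench). The axis lies in the door's outer face, 93 to +y of the cabinet's middle. The door is 186 wide, 119 high (from 9 to 128 above the bench) and 12 thick (inner face 12 behind the outer one).
- door_a_edge (a point): Top corner of the door's free edge, on its outer face, 186 from the hinge axis, 128 above the bench; moves with the door
- tag_a (a joint): Slide tag of this cabinet, m: 0 pushed in, 0.035 pulled out (towards the cabinet's front). One cabinet has its tag out (over 0.02), the other in (under 0.01). It stays where it is put.
- tag_a_end (a point): Top of the tag's upturned front end. The tag is a flat aluminium strip 22 wide, 115 long, lying on the cabinet's top near the hinge side (61 to +y of the middle) between two low steel rails; its end is 145 above the bench. Pushed in, the end is level with the cabinet's front; pulled out, it sticks out some 30 beyond it, over the door.
- cabinet_b: Low wooden cabinet fixed to the bench, 170 deep (x), 210 wide (y), 130 high; origin at the centre of its underside, its front faces its own -x. The two cabinets are alike but for the tag; either may be the left one. Side walls 10 thick. Upright plywood door between them, flush with their front edges, no handle. The top board starts 12 behind the shut door; below 80 above the bench are jars and catch.
- door_b (a joint): Door angle, rad: 0 shut, -0.06 pressed right in, 1.75 full open; vertical hinge at the cabinet's +y side, swings out to -x. The shut door is caught and cannot be pulled. Pressing it past -0.04 (6 mm and about 5 N at 40 mm from the free edge) frees the catch for good; as the presser draws back a spring swings the door in about 1 s to some 0.5. From there it turns easily and stays where left.
- door_b_hinge (a point): Point on the door's hinge axis at the height of its top edge (128 above the bench). The axis lies in the door's outer face, 93 to +y of the cabinet's middle. The door is 186 wide, 119 high (from 9 to 128 above the bench) and 12 thick (inner face 12 behind the outer one).
- door_b_edge (a point): Top corner of the door's free edge, on its outer face, 186 from the hinge axis, 128 above the bench; moves with the door
- tag_b (a joint): Slide tag of this cabinet, m: 0 pushed in, 0.035 pulled out (towards the cabinet's front). One cabinet has its tag out (over 0.02), the other in (under 0.01). It stays where it is put.
- tag_b_end (a point): Top of the tag's upturned front end. The tag is a flat aluminium strip 22 wide, 115 long, lying on the cabinet's top near the hinge side (61 to +y of the middle) between two low steel rails; its end is 145 above the bench. Pushed in, the end is level with the cabinet's front; pulled out, it sticks out some 30 beyond it, over the door.
- glue_mid (a point): Bystander: white bottle of glue, 52 across, 120 high, standing loose; point at its centre, half-way up
- cup_mid (a point): Bystander: white cup, 72 across, 85 high, standing loose; point at its centre, half-way up
- tape_mid (a point): Bystander: roll of paper tape lying flat, 100 across, 24 high, loose; point at its centre, half-way up

How it is judged:
By the outcome, as a careful person would: the job done as asked, in the order asked, and still so for the second after the job is handed in, with the robot touching nothing.
It also fails if it takes over 54 s, if anything falls off the work surface, if the arm or the gripper's body presses on something with over 40 N, if the wrist force passes 120 N, or if a joint passes its speed limit or range.

## Robot

A 7-joint arm with a two-finger parallel gripper is mounted at the origin on the work surface. World frame = base frame: x ahead of the robot, y to its left, z up, the work surface at z = 0. Lengths are in m, angles in rad, forces in N, time in s.
With the tool pointing down it reaches from about 0.4 to 0.875 m from the base axis. Payload 19.3 kg.
Tool frame: the origin (TCP) lies midway between the tips of the shut fingers; the grasp point (between the pads) lies bot.tcp_to_grasp behind it (bot.tcp_to_grasp is the distance from the TCP to the grasp point, in m); z points along the fingers, y is the line along which they close (so a half turn about z gives the same grasp; the last joint's range is limited). The gripper opens to 85 mm and grips with 20 to 120 N. Pads are 22 mm wide; open, the fingers measure 114 mm over their backs; the gripper's body (76 mm by 85 mm) begins 54 mm behind the grasp point. The pads swing forward as they close: fully open they stand 13 mm farther back than shut.
Start: joints at [1.228, 0.521, -0.036, 1.599, 0.021, 1.021, -0.113], TCP at [0.168, -0.602, 0.231] pointing down, gripper open.
Joint ranges: [-2.91, 2.91], [-0.3, 2.13], [-1.5, 1.42], [0.17, 2.43], [-1.26, 4.41], [0.16, 1.93], [-2.52, 2.52]. Speed limits (rad/s): [1.89, 1.89, 2.39, 2.39, 3.01, 3.01, 3.01].

## Interface

Orientations are given as [roll, pitch, yaw] about the fixed x, y, z axes, in that order (R = Rz(yaw) Ry(pitch) Rx(roll)).
In Python, from workcell import observe, imaging, bot gives the robot as it stands.
- The arm moves only by the tool send_rows, never from a script. Its argument "plan" is text: rows parted by semicolons, each of 7 numbers parted by spaces: the shift along the tool's x, y, z in m, then the turn, a rotation vector about the tool's x, y, z in degrees, then the finger opening in m, from 0 to 0.0854. In form: dx dy dz rx ry rz claw; .... A call has 1 to 10 rows; each row is the pose to reach, as a shift and turn from the pose commanded when the call began, along the tool's axes at that moment; what a row does not reach only later rows make up. A row lasts 1/12 s, in which the tool goes at most 41.7 mm and 7.16 degrees, less where a joint would pass 70% of its speed; a pose out of reach is approached as far as the arm can. A call with a gripper value outside its range is refused whole. The fingers move at their own pace and stop on an object; "grip_force" is the grip in N (left out, the last holds). Time passes only in rows, so rows that repeat a pose let the fingers close. It gives the time, the measured TCP pose, the force, the opening and the grip force at its end, in the units of the state.
- observe(): the state, without advancing time (a new reading comes with each control period).
- imaging.grab_frame(name): name is "scene" or "top" or "wrist"; returns a dict with "color" (420x560x3 uint8, red, green, blue), "fx", "fy", "cx", "cy" (pixels), "dist_coeffs" ([k1, k2, p1, p2, k3] as OpenCV has them; the pictures are not rectified), "eye" and "orientation" of the camera in the world; the wrist camera has in their place "tool_from_camera" (4x4, takes a point from camera to tool coordinates, whose origin is the TCP and whose axes are the flange's). Camera axes: x right, y down, z forward; pixel columns grow to the right and rows downward; lengths in m; the calibration is good to about 2 mm. A picture is of the moment at which its call begins: read the wrist's pose just before it. There is no depth.
- bot.job_done(): hands the job in; it is judged then, once.
The state is a dict: "clock": time; "qpos": joint angles; "qd": joint speeds; "joint_efforts": joint torques, N m; "position": TCP position; "tool_rot": TCP orientation; "force": force on the tool from outside, world axes, zero at the start; "moment": the same for the moment, N m; "grip_width": finger opening in m; "finger_force": force on a finger pad.
Only numpy, scipy, OpenCV 4.12 (cv2) and the standard library are available. Lean on these libraries where they do the work, as an engineer would, in place of code of your own. Each camera call takes 0.05 s, during which the arm holds its last target. There are 200 camera calls.

## Working session

There is one attempt and no reset: what is moved stays moved. The work goes in short steps, Python scripts to look and compute and a tool call to move; the robot and the scene stay as the last step left them, time stands still between calls to the robot, and variables do not carry over. Pictures are saved under pics/ and viewed, at most 10 in all, crops included, and the job is handed in when it is done.

Besides the shell and the picture viewer there is one more tool, called as a command line: name --argument value ..., lists and objects as JSON in quotes. send_rows: Moves the arm, as the interface text tells. Its arguments: {"type":"object","properties":{"plan":{"type":"string"},"grip_force":{"type":"number"}},"required":["plan"]}

```bash
mkdir -p pics
cat > h.py <<'E'
import numpy as np,cv2
from workcell import observe,imaging,bot
from scipy.spatial.transform import Rotation as R
E
python3 - <<'E'
from h import *
import json
s=observe();print({k:np.round(v,3).tolist() for k,v in s.items()}, bot.tcp_to_grasp)
for n in("scene","top"):
    f=imaging.grab_frame(n);cv2.imwrite(f"pics/{n}0.png",f["color"][:,:,::-1])
    c={k:np.array(v).tolist() for k,v in f.items() if k!="color"};print(c);json.dump(c,open(n+".json","w"))
E
```

```text
{'clock': 0.0, 'qpos': [1.228, 0.522, -0.036, 1.6, 0.021, 1.021, -0.113], 'qd': [0.001, -0.0, 0.0, 0.002, -0.002, -0.0, 0.001], 'joint_efforts': [-0.0, -92.711, 1.98, -36.994, 0.018, 0.008, 0.0], 'position': [0.168, -0.602, 0.231], 'tool_rot': [-3.14, 0.0, 0.273], 'force': [-1.019, 0.291, -0.45], 'moment': [0.013, -0.037, -0.023], 'finger_force': 0.0, 'grip_width': 0.085} 0.0187
{'fx': 392.1864923058415, 'fy': 392.1864923058415, 'cx': 277.8924032367645, 'cy': 210.8896118578626, 'dist_coeffs': [0.021155583319513484, 0.0, 0.0, 0.0, 0.0], 'eye': [0.8931681654555476, -0.4232857692874152, 0.9235586043024874], 'orientation': [-2.5472200307441764, -0.0052697488882893495, 0.625716676166107]}
{'fx': 399.771721403375, 'fy': 399.771721403375, 'cx': 278.2842237241118, 'cy': 209.55725824346771, 'dist_coeffs': [-0.11687014198419228, 0.0, 0.0, 0.0, 0.0], 'eye': [0.4148603055111536, 0.02406474172427356, 1.4438246861922055], 'orientation': [-3.0141915013000227, 0.011379446696305084, -1.5647709245278985]}
```

View pics/scene0.png

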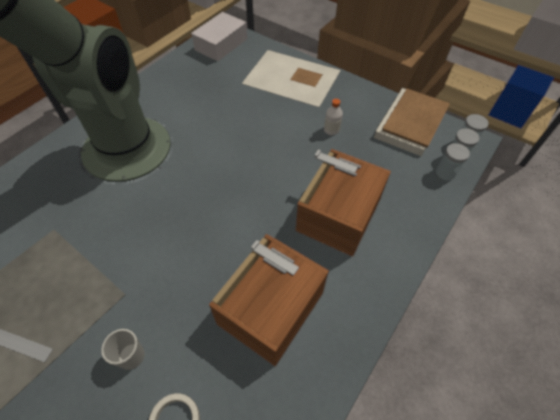

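View pics/top0.png

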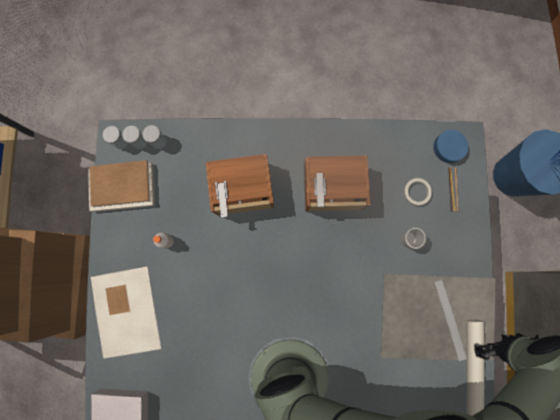

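The top view shows both cabinets: the left one (207-272, 155-215) has its tag sticking past the front and the right one (305-370) has its tag in. The bottle is at (162,240), the cup at (415,238) and the tape at (418,192). I'll enlarge the cabinets.

Run:
```python
import cv2
a=cv2.imread("pics/top0.png")[145:245,195:385];cv2.imwrite("pics/c1.png",cv2.resize(a,None,fx=4.2,fy=4.2,interpolation=cv2.INTER_CUBIC))
b=cv2.imread("pics/scene0.png")[130:370,190:400];cv2.imwrite("pics/c2.png",cv2.resize(b,None,fx=2.5,fy=2.5,interpolation=cv2.INTER_CUBIC))
```

```text
(no output)
```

View pics/c1.png

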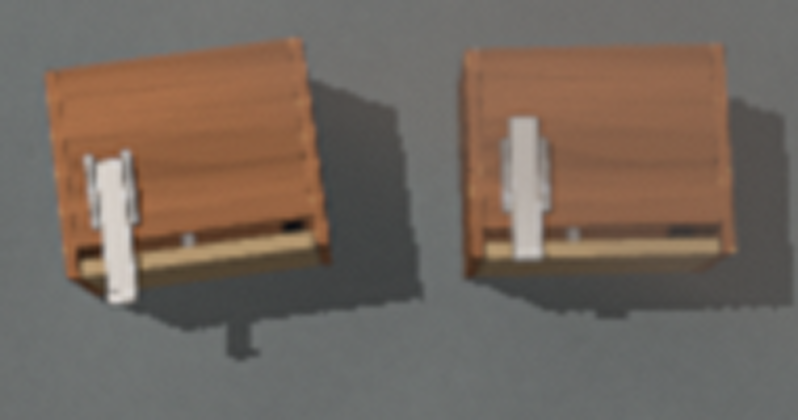

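View pics/c2.png

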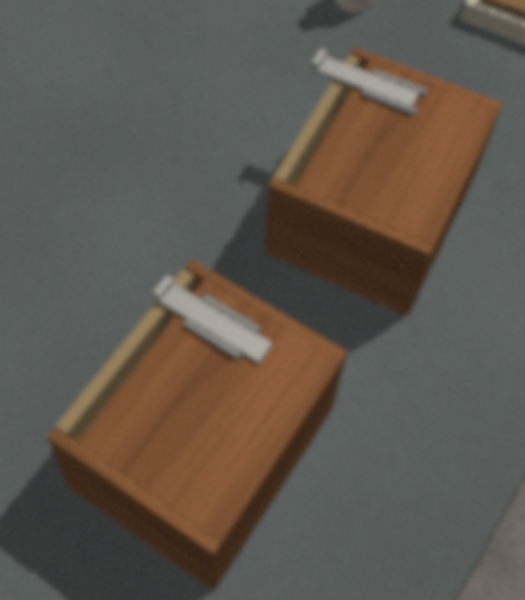

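The left cabinet's tag clearly overhangs its door and the right one's is flush, so the left cabinet is the target. Next I fit its pose from the top corners in both views.

```bash
cat >> h.py <<'E'
import json
def proj(c,P):
    Rw=R.from_euler('xyz',c["orientation"]).as_matrix().T
    K=np.array([[c["fx"],0,c["cx"]],[0,c["fy"],c["cy"]],[0,0,1]])
    t=-Rw@np.array(c["eye"])
    return cv2.projectPoints(np.array(P,float).reshape(-1,3),cv2.Rodrigues(Rw)[0],t,K,np.array(c["dist_coeffs"]))[0].reshape(-1,2)
def onplane(c,uv,z):
    K=np.array([[c["fx"],0,c["cx"]],[0,c["fy"],c["cy"]],[0,0,1]])
    n=cv2.undistortPoints(np.array(uv,float).reshape(-1,1,2),K,np.array(c["dist_coeffs"])).reshape(-1,2)
    d=R.from_euler('xyz',c["orientation"]).apply(np.c_[n,np.ones(len(n))]);e=np.array(c["eye"])
    return e+d*((z-e[2])/d[:,2:])
E
python3 - <<'E'
from h import *
from scipy.optimize import least_squares
T=json.load(open("top.json"));S=json.load(open("scene.json"))
u=lambda p,s,o:(np.array(p,float)+.5)/s-.5+o
# order: front-hinge, back-hinge, back-free, front-free
loc=np.array([[-.085,.105],[.085,.105],[.085,-.105],[-.085,-.105]])
data={"L":([(70,277),(48,72),(299,40),(328,250)],[(355,48),(499,103),(432,248),(268,182)]),
      "R":([(466,276),(466,50),(721,45),(734,250)],[(192,262),(345,354),(217,552),(52,436)])}
for k,(a,b) in data.items():
    a=u(a,4.2,[195,145]);b=u(b,2.5,[190,130])
    def f(q):
        c,s=np.cos(q[2]),np.sin(q[2]);P=np.c_[loc@np.array([[c,s],[-s,c]])+q[:2],np.full(4,.13)]
        return np.r_[proj(T,P)-a,proj(S,P)-b].ravel()
    r=least_squares(f,[.75,.1,0],loss='soft_l1');print(k,r.x.round(4),r.fun.round(1))
    x,y,t=r.x;M=np.array([[np.cos(t),-np.sin(t)],[np.sin(t),np.cos(t)]])
    for n,p in dict(hinge=(-.085,.093),edge=(-.085,-.093),press=(-.085,-.053)).items(): print(n,(M@p+[x,y]).round(4))
print("tag top/scene",onplane(T,[u((120,300),4.2,[195,145])],.145),onplane(S,[u((320,55),2.5,[190,130])],.145))
print("glue",onplane(T,[(159,240)],.12),onplane(S,[(335,103)],.12),"cup",onplane(T,[(415,238)],.085))
E
```

```text
L [0.6758 0.1752 0.1347] [-1.4  0.3 -1.4 -0.2  0.2 -0.7 -0.3 -1.4 -1.  -1.   0.9 -0.3 -1.8  2.1
 -0.5  0.6]
hinge [0.5791 0.2559]
edge [0.6041 0.0716]
press [0.5987 0.1113]
R [ 0.6848 -0.1553  0.0324] [ 0.8 -4.6 -1.  -0.7  0.  -1.  -0.1 -0.2 -0.5 -1.6  1.2 -1.3 -0.8  0.4
 -1.9  0. ]
hinge [ 0.5968 -0.0651]
edge [ 0.6028 -0.251 ]
press [ 0.6015 -0.2111]
tag top/scene [[0.55885455 0.22051591 0.145     ]] [[0.56251464 0.22267826 0.145     ]]
glue [[0.47954003 0.43981439 0.12      ]] [[0.48718152 0.44162631 0.12      ]] cup [[ 0.49254728 -0.4293417   0.085     ]]
```

send_rows --plan "0.03 -0.0145 0 0 0 1 0;0.06 -0.029 0 0 0 2 0;0.09 -0.044 0 0 0 3 0;0.12 -0.058 0 0 0 4 0;0.15 -0.073 0 0 0 5 0;0.18 -0.087 0 0 0 6 0;0.212 -0.102 0 0 0 7 0;0.243 -0.117 0 0 0 7.9 0;0.273 -0.131 0 0 0 7.9 0;0.303 -0.146 0 0 0 7.9 0"

```text
clock: 0.93
position: [0.4218, -0.3784, 0.2312]
tool_rot: [-3.141, 0.0, 0.135]
force: [0.9, -1.7, 0.2]
grip_width: 0.0002
finger_force: 0.0
```

send_rows --plan "0.013 -0.037 0 0 0 0 0;0.026 -0.074 0 0 0 0 0;0.039 -0.111 0 0 0 0 0;0.052 -0.148 0 0 0 0 0;0.065 -0.185 0 0 0 0 0;0.078 -0.222 0 0 0 0 0;0.091 -0.259 0 0 0 0 0;0.104 -0.296 0 0 0 0 0;0.117 -0.333 0 0 0 0 0;0.13 -0.368 0 0 0 0 0"

```text
clock: 1.77
position: [0.5, 0.0047, 0.2313]
tool_rot: [-3.142, 0.0, 0.135]
force: [1.4, -0.5, -0.5]
grip_width: 0.0002
finger_force: 0.0
```

send_rows --plan "0.012 -0.034 0.01 0 0 0 0;0.022 -0.062 0.03 0 0 0 0;0.033 -0.093 0.055 0 0 0 0;0.033 -0.093 0.085 0 0 0 0;0.033 -0.093 0.115 0 0 0 0;0.033 -0.093 0.136 0 0 0 0;0.033 -0.093 0.141 0 0 0 0;0.033 -0.093 0.141 0 0 0 0"

```text
clock: 2.43
position: [0.5195, 0.0989, 0.0892]
tool_rot: [3.141, 0.003, 0.135]
force: [-0.0, 0.0, 0.1]
grip_width: -0.0004
finger_force: 0.0
```

Run:
```python
from h import *
s=observe();print(s["position"],s["tool_rot"],s["force"],s["clock"])
f=imaging.grab_frame("top");cv2.imwrite("pics/c3.png",cv2.resize(f["color"][140:290,150:390,::-1],None,fx=3.3,fy=3.3,interpolation=cv2.INTER_CUBIC))
```

```text
[0.5195418  0.09893247 0.08920239] [3.14137210e+00 2.72776534e-03 1.35029452e-01] [-0.01425328  0.02385735  0.14773905] 2.4333
```

View pics/c3.png

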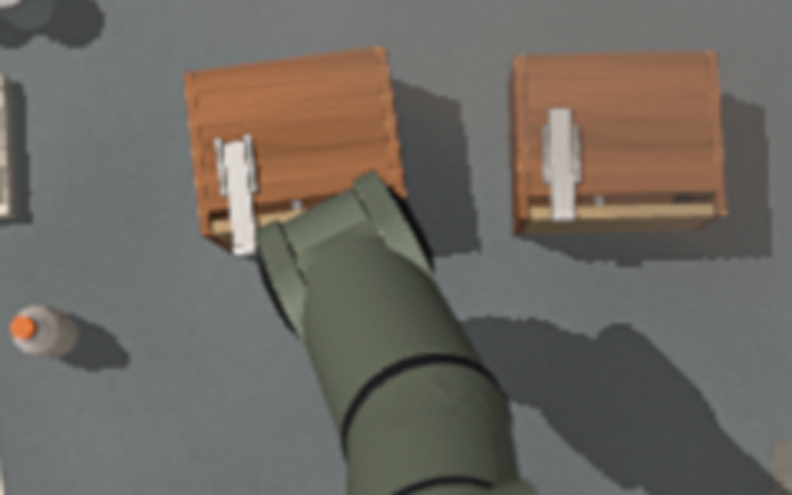

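The arm stands in front of the left door's free side, clear of the tag. Next, approach and press.

send_rows --plan "0.02 0 0 0 0 0 0;0.04 0 0 0 0 0 0;0.05 0 0 0 0 0 0;0.055 0 0 0 0 0 0;0.058 0 0 0 0 0 0;0.061 0 0 0 0 0 0;0.064 0 0 0 0 0 0;0.064 0 0 0 0 0 0"

```text
clock: 3.15
position: [0.584, 0.1077, 0.0907]
tool_rot: [-3.142, -0.001, 0.135]
force: [-0.2, -1.1, -0.5]
grip_width: 0.0001
finger_force: 0.0
```

send_rows --plan "0.002 0 0 0 0 0 0;0.004 0 0 0 0 0 0;0.006 0 0 0 0 0 0;0.008 0 0 0 0 0 0;0.008 0 0 0 0 0 0"

```text
clock: 3.57
position: [0.5912, 0.1087, 0.0902]
tool_rot: [3.141, 0.002, 0.135]
force: [-4.5, -1.5, 3.6]
grip_width: 0.0002
finger_force: 2.3
```

Contact is just made; now press a little more.

send_rows --plan "0.002 0 0 0 0 0 0;0.004 0 0 0 0 0 0;0.004 0 0 0 0 0 0"

```text
clock: 3.82
position: [0.5951, 0.1093, 0.0901]
tool_rot: [3.142, 0.002, 0.135]
force: [-4.4, -0.6, 4.3]
grip_width: 0.0003
finger_force: 2.7
```

send_rows --plan "0.002 0 0 0 0 0 0;0.004 0 0 0 0 0 0;0.004 0 0 0 0 0 0"

```text
clock: 4.07
position: [0.5972, 0.1097, 0.0899]
tool_rot: [3.141, 0.006, 0.135]
force: [-18.4, -1.9, 12.1]
grip_width: 0.0005
finger_force: 9.0
```

The force rose sharply, so the door is at its stop. Draw back and move to the free side.

send_rows --plan "-0.035 0 0 0 0 0 0;-0.075 0 0 0 0 0 0;-0.11 0.02 0 0 0 0 0;-0.125 0.055 0 0 0 0 0;-0.125 0.09 0 0 0 0 0;-0.125 0.12 0 0 0 0 0;-0.125 0.15 0 0 0 0 0;-0.125 0.15 0 0 0 0 0;-0.125 0.15 0 0 0 0 0;-0.125 0.15 0 0 0 0 0"

```text
clock: 4.9
position: [0.496, -0.0551, 0.0903]
tool_rot: [-3.141, -0.0, 0.135]
force: [-0.7, 0.7, -0.2]
grip_width: -0.0003
finger_force: 0.0
```

send_rows --plan "0 0 0 0 0 0 0;0 0 0 0 0 0 0;0 0 0 0 0 0 0;0 0 0 0 0 0 0;0 0 0 0 0 0 0;0 0 0 0 0 0 0"

```text
clock: 5.4
position: [0.4959, -0.0554, 0.0903]
tool_rot: [-3.142, 0.0, 0.135]
force: [-0.2, 0.2, -0.4]
grip_width: 0.0002
finger_force: 0.0
```

Run:
```python
from h import *
s=observe();print(s["position"],s["tool_rot"],s["force"],s["clock"])
f=imaging.grab_frame("top");g=imaging.grab_frame("scene")
cv2.imwrite("pics/c4.png",np.hstack([cv2.resize(f["color"][140:270,180:380,::-1],(400,260),interpolation=cv2.INTER_CUBIC),cv2.resize(g["color"][110:240,210:410,::-1],(400,260),interpolation=cv2.INTER_CUBIC)]))
```

```text
[ 0.49593052 -0.05539698  0.0903056 ] [-3.14155571e+00  4.78765163e-05  1.35249741e-01] [-0.17803984  0.16882932 -0.43769041] 5.4
```

View pics/c4.png

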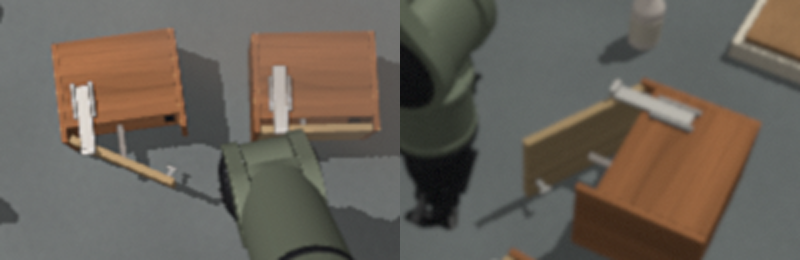

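Run:
```python
from h import *
T=json.load(open("top.json"))
t=.1347;M=np.array([[np.cos(t),-np.sin(t)],[np.sin(t),np.cos(t)]]);c=np.array([.6758,.1752])
e=onplane(T,[(266,231.5)],.128)[0,:2];h=M@[-.085,.093]+c
l=M.T@(e-c);print("edge local",l,"angle",np.arctan2(-(l[0]+.085),-(l[1]-.093)),np.hypot(l[0]+.085,l[1]-.093))
p=observe()["position"][:2];lp=M.T@(p-c);print("tcp local",lp)
H=np.array([-.085,.093])
for th,r,o in [(.5,.135,.037),(.6,.135,.027),(.8,.135,.027),(1.0,.135,.027),(1.2,.135,.027),(1.4,.135,.027),(1.5,.135,.027),(1.57,.135,.027)]:
    q=H+r*np.array([-np.sin(th),-np.cos(th)])+o*np.array([np.cos(th),-np.sin(th)])
    print(th,"local",q.round(3),"tool dx,dy",((q-lp)*[1,-1]).round(3))
```

```text
edge local [-0.17688183 -0.07196717] angle 0.5081789778745145 0.188829124155998
tcp local [-0.20922729 -0.20448369]
0.5 local [-0.117 -0.043] tool dx,dy [ 0.092 -0.161]
0.6 local [-0.139 -0.034] tool dx,dy [ 0.07  -0.171]
0.8 local [-0.163 -0.02 ] tool dx,dy [ 0.046 -0.184]
1.0 local [-0.184 -0.003] tool dx,dy [ 0.025 -0.202]
1.2 local [-0.201  0.019] tool dx,dy [ 0.008 -0.223]
1.4 local [-0.213  0.043] tool dx,dy [-0.004 -0.248]
1.5 local [-0.218  0.057] tool dx,dy [-0.009 -0.261]
1.57 local [-0.22   0.066] tool dx,dy [-0.011 -0.27 ]
```

send_rows --plan "0.015 -0.025 0 0 0 0 0;0.03 -0.05 0 0 0 0 0;0.06 -0.068 0 0 0 0 0;0.092 -0.085 0 0 0 0 0;0.092 -0.1 0 0 0 0 0;0.092 -0.12 0 0 0 0 0;0.092 -0.14 0 0 0 0 0;0.092 -0.16 0 0 0 0 0;0.092 -0.16 0 0 0 0 0"

```text
clock: 6.25
position: [0.5648, 0.1199, 0.0903]
tool_rot: [-3.139, -0.0, 0.139]
force: [-0.4, 0.7, 0.2]
grip_width: 0.0001
finger_force: 0.0
```

send_rows --plan "-0.011 -0.005 0 0 0 0 0;-0.022 -0.011 0 0 0 0 0;-0.034 -0.017 0 0 0 0 0;-0.046 -0.024 0 0 0 0 0;-0.057 -0.033 0 0 0 0 0;-0.067 -0.042 0 0 0 0 0;-0.076 -0.052 0 0 0 0 0;-0.084 -0.063 0 0 0 0 0"

```text
clock: 6.92
position: [0.4732, 0.1668, 0.0904]
tool_rot: [3.142, -0.0, 0.135]
force: [0.1, 0.3, 0.5]
grip_width: -0.0001
finger_force: 0.4
```

send_rows --plan "-0.006 -0.012 0 0 0 0 0;-0.012 -0.025 0 0 0 0 0;-0.015 -0.031 0 0 0 0 0;-0.017 -0.037 0 0 0 0 0;-0.018 -0.042 0 0 0 0 0;-0.019 -0.047 0 0 0 0 0;-0.019 -0.047 0 0 0 0 0"

```text
clock: 7.5
position: [0.4487, 0.2112, 0.0903]
tool_rot: [-3.141, -0.0, 0.135]
force: [0.9, -0.2, -0.8]
grip_width: -0.0002
finger_force: 0.0
```

send_rows --plan "0 0.01 0 0 0 0 0;0 0.03 0 0 0 0 0;0 0.06 0 0 0 0 0;0 0.09 0 0 0 0 0;-0.01 0.12 0 0 0 0 0;-0.01 0.15 -0.01 0 0 0 0;-0.01 0.18 -0.03 0 0 0 0;-0.01 0.21 -0.05 0 0 0 0;-0.01 0.21 -0.05 0 0 0 0"

```text
clock: 8.25
position: [0.4684, -0.0059, 0.143]
tool_rot: [3.139, -0.003, 0.127]
force: [0.6, -0.6, 0.9]
grip_width: -0.0004
finger_force: 0.0
```

Run:
```python
from h import *
s=observe();print(s["position"],s["tool_rot"],s["force"],s["clock"])
f=imaging.grab_frame("top");g=imaging.grab_frame("scene")
cv2.imwrite("pics/c5.png",np.hstack([cv2.resize(f["color"][140:270,180:380,::-1],(400,260),interpolation=cv2.INTER_CUBIC),cv2.resize(g["color"][110:240,210:410,::-1],(400,260),interpolation=cv2.INTER_CUBIC)]))
```

```text
[ 0.46842235 -0.0058904   0.14298483] [ 3.13906526 -0.00318691  0.12686865] [ 0.64343148 -0.56942407  0.89991681] 8.25
```

View pics/c5.png

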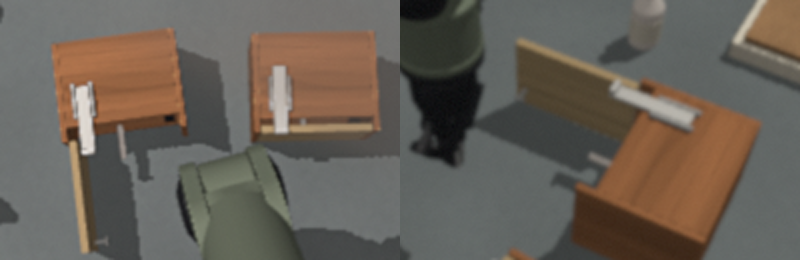

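The door now stands about square to the cabinet, with its free end at full-frame pixel (221,265). The tags are unmoved and the other door is shut. I check the angle and hand in if it is near 1.57.

Run:
```python
from h import *
T=json.load(open("top.json"));t=.1347
M=np.array([[np.cos(t),-np.sin(t)],[np.sin(t),np.cos(t)]]);c=np.array([.6758,.1752])
l=M.T@(onplane(T,[(221,265.3)],.128)[0,:2]-c)
a=np.arctan2(-(l[0]+.085),-(l[1]-.093));print(l,a)
if 1.45<a<1.7: print(bot.job_done())
```

```text
[-0.26824526  0.08851791] 1.5463417071621839
the job is handed in; nothing more can be done
None
```

The left cabinet is the one in stock: its door was pressed, sprang ajar and now stands open at about 1.55 rad. The other door stayed shut, both tags looked unmoved, the arm never went near the glue, cup or tape, and the job was handed in at about 8.4 s.

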